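# Knock out a cast rosette and hold the chip cover up

### The arm

A 6-joint arm with a two-finger parallel gripper is mounted at the origin on the work surface. World frame = base frame: x ahead of the robot, y to its left, z up, the work surface at z = 0. Lengths are in m, angles in rad, forces in N, time in s.
With the tool pointing down it reaches from about 0.3 to 0.775 m from the base axis. Payload 14.6 kg.
Tool frame: the origin (TCP) lies at the very end of the fingers, on their centre line; the grasp point (between the pads) lies 19 mm behind it (robot.hold_point_z is the distance from the TCP to the grasp point, in m); z points along the fingers, y is the line along which they close (so a half turn about z gives the same grasp; the last joint's range is limited). The gripper opens to 94 mm and grips with 3 to 60 N. Pads are 16 mm wide; open, the fingers measure 119 mm over their backs; the gripper's body (75 mm by 177 mm) begins 78 mm behind the grasp point.
Start: joints at [-1.231, 0.3, 1.521, -0, 1.321, -0.067], TCP at [0.218, -0.505, 0.184] pointing down, gripper open.
Joint ranges: [-3.03, 3.03], [-0.79, 2.21], [0.23, 2.52], [-1.04, 4.18], [0, 3.07], [-2.55, 2.55]. Speed limits (rad/s): [2.22, 2.22, 2.57, 3.14, 3.14, 3.14].

### API

Orientations are given as a unit quaternion [x, y, z, w].
In Python, from cell import robot gives the robot as it stands.
- The arm moves only by the tool carry_out, never from a script. Its argument "rows" is a list of rows, each an object of numbers: "x", "y", "z": the shift along the tool's x, y, z in cm; "turn": the turn about the tool's z in degrees; "fingers": the finger opening in cm, from 0 to 9.4. In form: [{"x": .., "y": .., "z": .., "turn": .., "fingers": ..}, ...]. A call has 1 to 8 rows; each row shifts and turns the commanded pose from where the row before left it, along the tool's axes as they then stand; what a row does not reach is not made up. A row lasts 1/12 s, in which the tool goes at most 41.7 mm and 7.16 degrees, less where a joint would pass 70% of its speed; a pose out of reach is approached as far as the arm can. A call with a gripper value outside its range is refused whole. The fingers move at their own pace and stop on an object; "newtons" is the grip in N (left out, the last holds). Time passes only in rows, so rows that do not move let the fingers close. It gives the time, the measured TCP pose, the force, the opening and the grip force at its end, in the units of the state.
- robot.get_obs(): the state, without advancing time (a new reading comes with each control period).
- robot.snapshot(name): name is "scene" or "top" or "wrist"; returns the picture (480x640x3 uint8, red, green, blue); there is no depth.
- robot.camera_params(name): a dict with "mtx" (3x3 intrinsics, pixels), "k1" (the pictures are not rectified: a ray, as slopes to the right and down, at radius r is drawn at 1 + k1 r^2 times it, then the intrinsics apply), "rvec" (rotation vector, rad) and "tvec" (3), from world to camera coordinates, as OpenCV has them. Camera axes: x right, y down, z forward; pixel columns grow to the right and rows downward; lengths in m; the calibration is good to about 2 mm. A picture is of the moment at which its call begins: read the wrist's pose just before it. camera_params takes no time and is no camera call; for the wrist camera it gives the pose at the moment of the call.
- robot.job_done(): hands the job in; it is judged then, once.
The state is a dict: "t": time; "qpos": joint angles; "joint_velocities": joint speeds; "joint_torque": joint torques, N m; "tcp_pos": TCP position; "orientation": TCP orientation; "contact_force": force on the tool from outside, world axes, zero at the start; "torque": the same for the moment, N m; "opening": finger opening in m; "grasp_force": force on a finger pad.
Only numpy, scipy, OpenCV 4.12 (cv2) and the standard library are available. Lean on these libraries where they do the work, as an engineer would, in place of code of your own. Each camera call takes 0.05 s, during which the arm holds its last target. There are 200 camera calls.

### The job

A freshly cast rosette sits in the blue knock-out box. With the clear cover shut, pull the sprung lever with the red grip towards the front of the box all the way to its stop to knock the cast loose, then ease it back slowly to its rest without letting it spring back; after that raise the cover by its black handle and hold it 60 degrees open so that a colleague can take the rosette out. The cover falls shut if let go, so finish while still holding it there, leaving the rosette in its mould and the bottle, jar and scraper beside the box where they are.

Things in the scene. Friction and masses are not known exactly. Their poses are not given: they have to be found in the camera images.
- machine: The blue knock-out box, fixed to the bench: a block 200 x 200 mm, 45 mm high, with a round mould recess in the middle. Origin: centre of its underside, on the bench. Its axes: x from the front (handle side, towards the robot) to the back (hinge side), y to the left, z up; it stands turned about the vertical by up to about 13 degrees, so take all directions from it. The lever stands on its right (-y) side.
- lever (a joint): Angle of the sprung lever in rad: 0 at rest (leaning back 15 degrees from upright, to the machine's +x), grows as the grip is pulled to the machine's -x and then down; stop at 0.95 (leaning forward 39 degrees). A spring pulls it back to 0: about 2 N at the grip near rest, about 6 N at the stop; let go, it flies back.
- lever_grip (a point): Middle of the lever's red crank grip, a round bar 26 mm thick and 75 mm long along the machine's y; it moves with the lever. The 12 mm steel rod joins it at its inner end, 45 mm to the machine's +y from this point. It circles the pivot at 170 mm, about 214 mm above the bench at rest and 182 mm at the stop. It can be gripped from above across the machine's x axis and turns between the fingers.
- lever_pivot (a point): Point on the lever's pivot axis (fixed, along the machine's y) level with the middle of the grip: x 40, y -190, z 50 mm from the machine's origin.
- cover (a joint): Angle of the cover in rad: 0 shut (level), grows as the front edge rises; 60 degrees is 1.047; stop at 1.4. It falls shut from any angle. Cover mass 0.4 to 0.85 kg.
- cover_handle (a point): Middle of the bar of the cover's black handle, moving with the cover: a round bar 12 mm thick, 110 mm long along the machine's y, standing 45 mm above the cover's top sheet (39 mm clear beneath) on two posts 110 mm apart. Shut, it lies 145 mm above the bench. In the plane of the swing it lies 155 mm in front of and 45 mm above the hinge axis when shut. It can be gripped from above across the machine's x axis; the bar turns between the fingers.
- cover_hinge (a point): Middle of the cover's hinge axis (fixed), along the machine's y at the back: x 90, y 0, z 100 mm from the machine's origin. The cover is a clear sheet with yellow edges, 185 mm deep, 190 mm wide, with 52 mm skirts at front and sides.
- rosette: The white cast rosette, 108 mm diameter, 21 mm thick, loose in the mould recess under the cover (not to be handled); origin: centre of its underside. The lever lifts it up to 12 mm and lowers it again.
- bottle: Bystander: water bottle with blue cap, 64 mm diameter, 190 mm high, standing beside the box; origin at the centre of its underside.
- paint_jar: Bystander: green paint jar with white lid, 68 mm diameter, 75 mm high, standing beside the box; origin at the centre of its underside.
- scraper: Bystander: flat scraper with red handle, about 280 mm long and under 30 mm high, lying along the machine's x within about 17 degrees on the bench to the right of the box; origin at its underside.

How it is judged:
By the outcome, as a careful person would: the job done as asked, in the order asked, and still so for the second after the job is handed in, while the arm keeps its last pose, push and grip.
It also fails if it takes over 64 s, if anything falls off the work surface, if the arm or the gripper's body presses on something with over 40 N, if the wrist force passes 120 N, or if a joint passes its speed limit or range.

## Working session

There is one attempt and no reset: what is moved stays moved. The work goes in short steps, Python scripts to look and compute and a tool call to move; the robot and the scene stay as the last step left them, time stands still between calls to the robot, and variables do not carry over. Pictures are saved under pics/ and viewed, at most 10 in all, crops included, and the job is handed in when it is done.

Besides the shell and the picture viewer there is one more tool, called after ">>>" by a JSON object that holds its "name" and its "arguments". carry_out: Moves the arm, as the interface text tells. Its arguments: {"type":"object","properties":{"rows":{"type":"array"},"newtons":{"type":"number"}},"required":["rows"]}

```bash
ls; mkdir -p pics; python3 - <<'E'
from cell import robot
import cv2,json
for n in("scene","top"):
    cv2.imwrite(f"pics/{n}0.png",robot.snapshot(n)[:,:,::-1]); print(n,robot.camera_params(n))
o=robot.get_obs(); print(o)
E
```

```text
pics
scene {'mtx': array([[458.15643454,   0.        , 323.78220356],
       [  0.        , 458.15643454, 240.01162055],
       [  0.        ,   0.        ,   1.        ]]), 'k1': -0.0833472494992989, 'rvec': array([ 1.31294732,  2.1470223 , -0.97912464]), 'tvec': array([ 0.1871988 , -0.23471728,  1.42982516])}
top {'mtx': array([[504.17898063,   0.        , 319.93865003],
       [  0.        , 504.17898063, 238.92488485],
       [  0.        ,   0.        ,   1.        ]]), 'k1': -0.02268900746933987, 'rvec': array([ 2.19787215, -2.15528751,  0.10761084]), 'tvec': array([0.04883036, 0.57971918, 1.22858047])}
{'t': 0.1, 'qpos': array([-1.23061430e+00,  3.00428239e-01,  1.52149570e+00,  1.72222322e-05,
        1.32069338e+00, -6.65779707e-02]), 'joint_velocities': array([-0.00038395, -0.00232185, -0.0028004 ,  0.00100616,  0.00084215,
       -0.00110139]), 'joint_torque': array([ 3.78110140e-03, -5.32642400e+01, -3.53285480e+01,  7.10312999e-02,
        2.34676368e-02, -7.27857037e-05]), 'tcp_pos': array([ 0.21753005, -0.50488534,  0.18304597]), 'orientation': array([ 9.79389782e-01,  2.01978694e-01, -6.16053159e-05, -5.08681846e-04]), 'contact_force': array([ 0.56098733,  0.48128192, -0.37579852]), 'torque': array([-0.05952646,  0.02028347, -0.02955299]), 'grasp_force': 0.0, 'opening': 0.09392807104624745}
```

View pics/scene0.png

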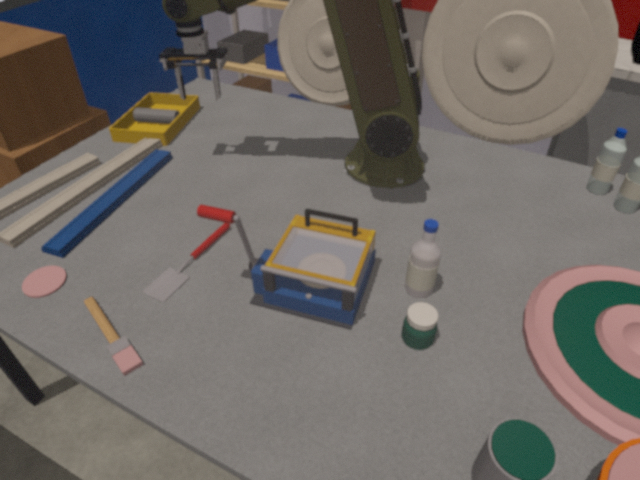

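View pics/top0.png

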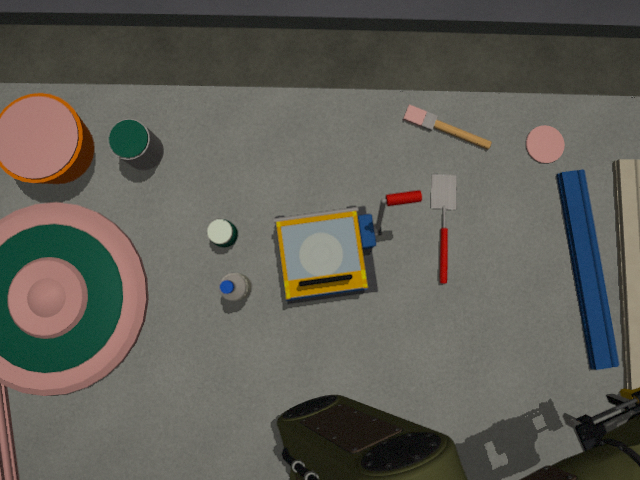

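The top view shows the grip ends at about (387,200) and (421,197), and the handle bar ends at (300,283) and (351,279). The scene view shows the same parts, with the bottle and jar left of the box and the scraper on its right. I'll fit the machine pose to these points.

```bash
cat > h.py <<'E'
import numpy as np,cv2
from cell import robot
from scipy.optimize import least_squares
def proj(P,c):
    P=np.atleast_2d(P); d=np.array([c['k1'],0,0,0,0.])
    return cv2.projectPoints(P.astype(float),c['rvec'],c['tvec'],c['mtx'],d)[0][:,0]
def M(p,m): # machine->world
    x,y,t=p; m=np.atleast_2d(m); R=np.array([[np.cos(t),-np.sin(t),0],[np.sin(t),np.cos(t),0],[0,0,1]])
    return m@R.T+[x,y,0]
def lever(a): return np.array([.04+.17*np.sin(.2618-a),-.19,.05+.17*np.cos(.2618-a)])
def handle(a):
    r=np.hypot(.155,.045);b=np.arctan2(.045,.155)+a
    return np.array([.09-r*np.cos(b),0,.1+r*np.sin(b)])
def tool(m,p): # shift (cm, tool axes) from present TCP to put the grasp point at machine point m; and turn
    o=robot.get_obs(); from scipy.spatial.transform import Rotation as R
    r=R.from_quat(o['orientation']); w=M(p,m)[0]; w[2]-=robot.hold_point_z
    ya=r.as_matrix()[:,1]; tu=np.degrees(np.arctan2(ya[1],ya[0])-p[2])
    return r.inv().apply(w-o['tcp_pos'])*100,(tu+90)%180-90,w
E
python3 - <<'E'
from h import *
L=lever(0)
mp=np.array([L+[0,.0375,0],L-[0,.0375,0],[-.065,.055,.145],[-.065,-.055,.145]])
T=np.array([[386.5,200],[421,197],[300,283],[351,279]]);S=np.array([[235,216],[199,211],[357,219],[307,213]])
ct,cs=robot.camera_params('top'),robot.camera_params('scene')
def f(p,both=1):
    W=M(p,mp); r=(proj(W,ct)-T).ravel()
    return np.r_[r,.5*(proj(W,cs)-S).ravel()] if both else r
for b in(0,1):
    s=least_squares(f,[.5,-.1,.08],args=(b,),loss='soft_l1');print(s.x,np.degrees(s.x[2]));print(f(s.x).round(1))
p=s.x;print(robot.hold_point_z,tool(lever(0),p),M(p,lever(0)),M(p,handle(0)))
E
```

```text
[0.53880198 0.05807867 0.15370524] 8.806661437757136
[ 0.2  1.1  0.3 -0.5  0.4  0.7 -1.9 -1.9 -1.2  0.2 -0.2 -1.  -1.   0.6
 -0.  -1.3]
[0.53841451 0.05853946 0.15522471] 8.89372101365675
[-0.1  1.1  0.  -0.5  0.2  0.9 -2.1 -1.7 -1.   0.2 -0.1 -0.9 -0.8  0.5
  0.1 -1.3]
0.0188 (array([ 55.16806119, -18.55873818,  -1.21250724]), np.float64(-75.58833230267079), array([ 0.65077831, -0.11618966,  0.19540736])) [[ 0.65077831 -0.11618966  0.21420736]] [[0.47419602 0.04849032 0.145     ]]
```

>>> {"name": "carry_out", "arguments": {"rows": [{"z":-1.5,"turn":-7,"fingers":6},{"z":-1.5,"turn":-7,"fingers":6},{"z":-1.5,"turn":-7,"fingers":6},{"z":-1.5,"turn":-7,"fingers":6},{"z":-1.5,"turn":-7,"fingers":6},{"z":-1.5,"turn":-7,"fingers":6},{"z":-1.5,"turn":-7,"fingers":6},{"z":-1.5,"turn":-7,"fingers":6}], "newtons": 30}}

```text
validation failed for argument at $.ro...
```

>>> {"name": "carry_out", "arguments": {"rows": [{"turn":-7},{"turn":-7},{"turn":-5.6},{}]}}

```text
validation failed for argument at $.ro...
```

```bash
python3 - <<'E'
from h import *
p=[.5384,.0585,.155]; print(tool(lever(0),p),robot.get_obs()['qpos'])
E
```

```text
(array([ 55.1605622 , -18.55492345,  -1.21251178]), np.float64(-75.5754571135418), array([ 0.65072453, -0.11625436,  0.19540736])) [-1.23061430e+00  3.00428239e-01  1.52149570e+00  1.72222322e-05
  1.32069338e+00 -6.65779707e-02]
```

The calls failed validation, so each row probably needs every key.

>>> {"name": "carry_out", "arguments": {"rows": [{"x":0,"y":0,"z":-1.5,"turn":-7,"fingers":6},{"x":0,"y":0,"z":-1.5,"turn":-7,"fingers":6},{"x":0,"y":0,"z":-1.5,"turn":-7,"fingers":6},{"x":0,"y":0,"z":-1.5,"turn":-7,"fingers":6},{"x":0,"y":0,"z":-1.5,"turn":-7,"fingers":6},{"x":0,"y":0,"z":-1.5,"turn":-7,"fingers":6},{"x":0,"y":0,"z":-1.5,"turn":-7,"fingers":6},{"x":0,"y":0,"z":-1.5,"turn":-7,"fingers":6}], "newtons": 30}}

```text
t: 0.77
tcp_pos: [0.2176, -0.505, 0.304]
orientation: [0.768, 0.64, 0.0, -0.0]
contact_force: [0.4, -0.7, 0.4]
opening: 0.0602
grasp_force: 0.0
```

>>> {"name": "carry_out", "arguments": {"rows": [{"x":0,"y":0,"z":0,"turn":-7,"fingers":6},{"x":0,"y":0,"z":0,"turn":-7,"fingers":6},{"x":0,"y":0,"z":0,"turn":-5.6,"fingers":6},{"x":0,"y":0,"z":0,"turn":0,"fingers":6}]}}

```text
t: 1.1
tcp_pos: [0.2176, -0.505, 0.3033]
orientation: [0.648, 0.761, 0.0, -0.0]
contact_force: [-0.1, 0.2, -0.6]
opening: 0.0601
grasp_force: 0.0
```

```bash
python3 - <<'E'
from h import *
p=[.5384,.0585,.155]; print(tool(lever(0),p),robot.get_obs()['qpos'])
E
```

```text
(array([31.4694846 , 48.95831915, 10.79784413]), np.float64(0.2904396217744818), array([ 0.65072453, -0.11625436,  0.19540736])) [-1.23059656e+00  2.40536793e-01  1.32244103e+00 -7.53795125e-06
  1.57923408e+00 -1.39066571e+00]
```

>>> {"name": "carry_out", "arguments": {"rows": [{"x":1.9,"y":3,"z":0,"turn":0,"fingers":6},{"x":1.9,"y":3,"z":0,"turn":0,"fingers":6},{"x":1.9,"y":3,"z":0,"turn":0,"fingers":6},{"x":1.9,"y":3,"z":0,"turn":0,"fingers":6},{"x":1.9,"y":3,"z":0,"turn":0,"fingers":6},{"x":1.9,"y":3,"z":0,"turn":0,"fingers":6},{"x":1.9,"y":3,"z":0,"turn":0,"fingers":6},{"x":1.9,"y":3,"z":0,"turn":0,"fingers":6}]}}

```text
t: 1.77
tcp_pos: [0.4322, -0.3163, 0.3035]
orientation: [0.652, 0.759, 0.0, -0.0]
contact_force: [0.4, -1.0, -0.1]
opening: 0.06
grasp_force: 0.0
```

>>> {"name": "carry_out", "arguments": {"rows": [{"x":1.9,"y":3,"z":0,"turn":0,"fingers":6},{"x":1.9,"y":3,"z":0,"turn":0,"fingers":6},{"x":1.9,"y":3,"z":0,"turn":0,"fingers":6},{"x":1.9,"y":3,"z":0,"turn":0,"fingers":6},{"x":1.9,"y":3,"z":0,"turn":0,"fingers":6},{"x":1.9,"y":3,"z":0,"turn":0,"fingers":6},{"x":1.9,"y":3,"z":0,"turn":0,"fingers":6},{"x":0,"y":0,"z":0,"turn":0,"fingers":6}]}}

```text
t: 2.43
tcp_pos: [0.6209, -0.1496, 0.3018]
orientation: [0.65, 0.76, 0.0, -0.001]
contact_force: [-0.0, -0.6, -0.1]
opening: 0.0599
grasp_force: 0.0
```

```bash
python3 - <<'E'
from h import *
p=[.5384,.0585,.155]; print(tool(lever(0),p))
c=robot.camera_params('wrist'); cv2.imwrite('pics/w1.png',robot.snapshot('wrist')[:,:,::-1])
L=lever(0); print(proj(M(p,[L,L+[0,.0375,0],L-[0,.0375,0],[-.065,.055,.145],[-.065,-.055,.145]]),c).round())
E
```

```text
(array([ 2.81004874,  3.48064257, 10.63773799]), np.float64(0.0484955219018417), array([ 0.65072453, -0.11625436,  0.19540736]))
[[ 367.  193.]
 [ 368.  139.]
 [ 365.  243.]
 [ 164. -150.]
 [ 177.   14.]]
```

View pics/w1.png

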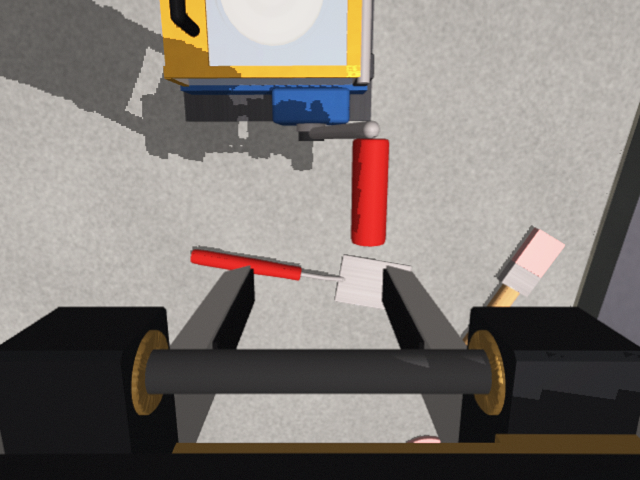

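The red grip runs from (370,139) to (369,244), about 2 mm further along machine +x than predicted. I'll move over it and descend.

>>> {"name": "carry_out", "arguments": {"rows": [{"x":1.4,"y":1.8,"z":0,"turn":0,"fingers":6},{"x":1.4,"y":1.8,"z":0,"turn":0,"fingers":6},{"x":0,"y":0,"z":2,"turn":0,"fingers":6},{"x":0,"y":0,"z":2,"turn":0,"fingers":6},{"x":0,"y":0,"z":2,"turn":0,"fingers":6},{"x":0,"y":0,"z":2,"turn":0,"fingers":6},{"x":0,"y":0,"z":1.5,"turn":0,"fingers":6},{"x":0,"y":0,"z":1.1,"turn":0,"fingers":6}]}}

```text
t: 3.15
tcp_pos: [0.6483, -0.1214, 0.1959]
orientation: [0.651, 0.759, -0.0, -0.001]
contact_force: [-0.2, 0.5, 0.5]
opening: 0.06
grasp_force: 0.0
```

```bash
python3 - <<'E'
from h import *
p=[.5384,.0585,.155]; print(tool(lever(0),p))
c=robot.camera_params('wrist'); cv2.imwrite('pics/w2.png',robot.snapshot('wrist')[:,:,::-1])
# steps along lever path, tool axes (x=0,y,z)
a=np.linspace(0,.95,25); print([(round((lever(v)-lever(0))[0]*100,2),round(-(lever(v)-lever(0))[2]*100,2)) for v in a])
E
```

```text
(array([0.47334527, 0.31299792, 0.0496327 ]), np.float64(-0.17168446498484968), array([ 0.65072453, -0.11625436,  0.19540736]))
[(np.float64(0.0), np.float64(-0.0)), (np.float64(-0.65), np.float64(-0.16)), (np.float64(-1.31), np.float64(-0.3)), (np.float64(-1.98), np.float64(-0.41)), (np.float64(-2.64), np.float64(-0.49)), (np.float64(-3.31), np.float64(-0.54)), (np.float64(-3.99), np.float64(-0.57)), (np.float64(-4.66), np.float64(-0.58)), (np.float64(-5.33), np.float64(-0.55)), (np.float64(-6.0), np.float64(-0.5)), (np.float64(-6.67), np.float64(-0.43)), (np.float64(-7.34), np.float64(-0.32)), (np.float64(-8.0), np.float64(-0.19)), (np.float64(-8.65), np.float64(-0.04)), (np.float64(-9.3), np.float64(0.14)), (np.float64(-9.94), np.float64(0.35)), (np.float64(-10.57), np.float64(0.58)), (np.float64(-11.19), np.float64(0.84)), (np.float64(-11.81), np.float64(1.12)), (np.float64(-12.4), np.float64(1.42)), (np.float64(-12.99), np.float64(1.75)), (np.float64(-13.57), np.float64(2.1)), (np.float64(-14.13), np.float64(2.48)), (np.float64(-14.67), np.float64(2.87)), (np.float64(-15.2), np.float64(3.29))]
```

View pics/w2.png

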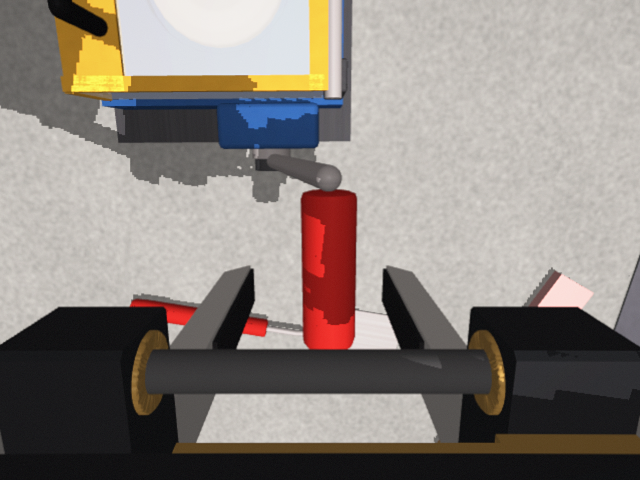

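The grip lies between the fingers, centred at about column 328 against 319 for the finger midline, roughly 4 mm to +x. I'll correct and close.

>>> {"name": "carry_out", "arguments": {"rows": [{"x":0.4,"y":0.4,"z":0,"turn":0,"fingers":6},{"x":0,"y":0,"z":0,"turn":0,"fingers":6},{"x":0,"y":0,"z":0,"turn":0,"fingers":2},{"x":0,"y":0,"z":0,"turn":0,"fingers":2},{"x":0,"y":0,"z":0,"turn":0,"fingers":2},{"x":0,"y":0,"z":0,"turn":0,"fingers":2}], "newtons": 30}}

```text
t: 3.7
tcp_pos: [0.6527, -0.1161, 0.198]
orientation: [0.65, 0.76, 0.0, 0.0]
contact_force: [0.7, -0.5, 0.1]
opening: 0.037
grasp_force: 0.0
```

>>> {"name": "carry_out", "arguments": {"rows": [{"x":0,"y":0,"z":0.2,"turn":0,"fingers":2},{"x":0,"y":0,"z":0,"turn":0,"fingers":2},{"x":0,"y":0,"z":0,"turn":0,"fingers":2},{"x":0,"y":0,"z":0,"turn":0,"fingers":2},{"x":0,"y":0,"z":0,"turn":0,"fingers":2},{"x":0,"y":0,"z":0,"turn":0,"fingers":2}]}}

```text
t: 4.2
tcp_pos: [0.6525, -0.1161, 0.1953]
orientation: [0.65, 0.76, -0.0, -0.0]
contact_force: [0.0, -0.3, -2.0]
opening: 0.0239
grasp_force: 29.0
```

```bash
python3 - <<'E'
from h import *
p=[.5384,.0585,.155]; print(tool(lever(0),p)); print(robot.get_obs()['opening'])
E
```

```text
(array([ 0.01090851, -0.17872627, -0.01415188]), np.float64(0.024618429993140012), array([ 0.65072453, -0.11625436,  0.19540736]))
0.02389780273514886
```

>>> {"name": "carry_out", "arguments": {"rows": [{"x":0,"y":-0.65,"z":-0.16,"turn":0,"fingers":2},{"x":0,"y":-0.66,"z":-0.14,"turn":0,"fingers":2},{"x":0,"y":-0.67,"z":-0.11,"turn":0,"fingers":2},{"x":0,"y":-0.67,"z":-0.08,"turn":0,"fingers":2},{"x":0,"y":-0.67,"z":-0.05,"turn":0,"fingers":2},{"x":0,"y":-0.67,"z":-0.03,"turn":0,"fingers":2},{"x":0,"y":-0.67,"z":-0.01,"turn":0,"fingers":2},{"x":0,"y":-0.67,"z":0.03,"turn":0,"fingers":2}]}}

```text
t: 4.87
tcp_pos: [0.6003, -0.1245, 0.2038]
orientation: [0.65, 0.76, 0.001, 0.002]
contact_force: [3.2, 2.0, 16.3]
opening: 0.0203
grasp_force: 25.6
```

```bash
python3 - <<'E'
from h import *
p=[.5402,.0588,.155]
print([tool(lever(a),p)[0].round(2) for a in(.3,.32,.34,.63,.95)],robot.get_obs()['contact_force'],robot.get_obs()['opening'])
E
```

```text
[array([0.04, 0.24, 0.28]), array([ 0.04, -0.1 ,  0.29]), array([ 0.04, -0.44,  0.31]), array([ 0.04, -5.24,  1.38]), array([ 0.05, -9.93,  4.08])] [ 3.18672115  2.01452722 16.30638078] 0.020250455938733477
```

```bash
python3 - <<'E'
from h import *
im=robot.snapshot('scene')[:,:,::-1]; wr=robot.snapshot('wrist')[:,:,::-1]
a=cv2.resize(im[150:300,150:350],(800,600),interpolation=3); cv2.imwrite('pics/s3.png',a)
cv2.imwrite('pics/w3.png',wr); print(robot.get_obs()['contact_force'],robot.get_obs()['tcp_pos'],robot.get_obs()['opening'])
c=robot.camera_params('scene');p=[.5402,.0588,.155]
print([(proj(M(p,lever(v)+d),c)[0]-[150,150])*4 for v in(0,.3) for d in([0,.0375,0],[0,-.0375,0])],(proj(robot.get_obs()['tcp_pos'],c)[0]-150)*4)
E
```

```text
[ 3.39072453  1.45278327 13.95243568] [ 0.59986708 -0.12456034  0.20397354] 0.020316104750182407
[array([329.97922625, 267.76609181]), array([193.65154201, 238.48601105]), array([374.40414327, 199.73620073]), array([241.73506841, 172.91262618])] [313.32345411 208.32863555]
```

View pics/s3.png

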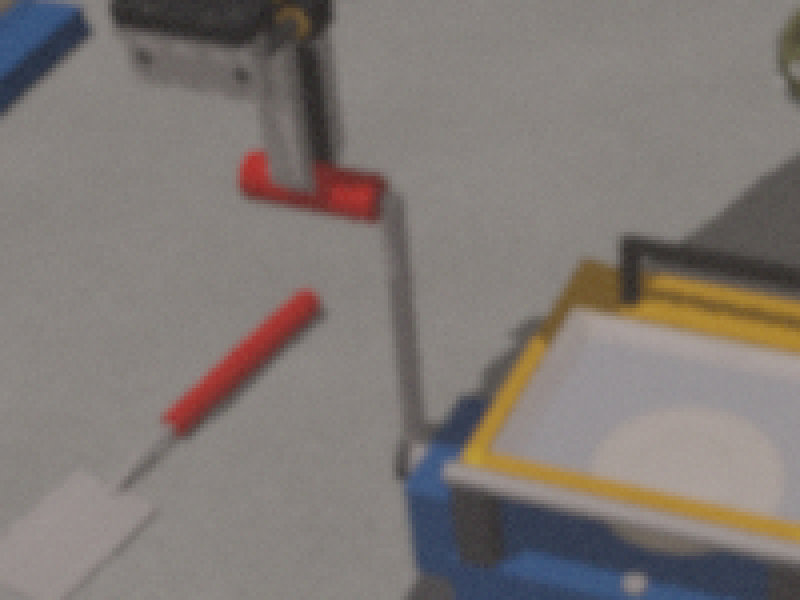

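View pics/w3.png

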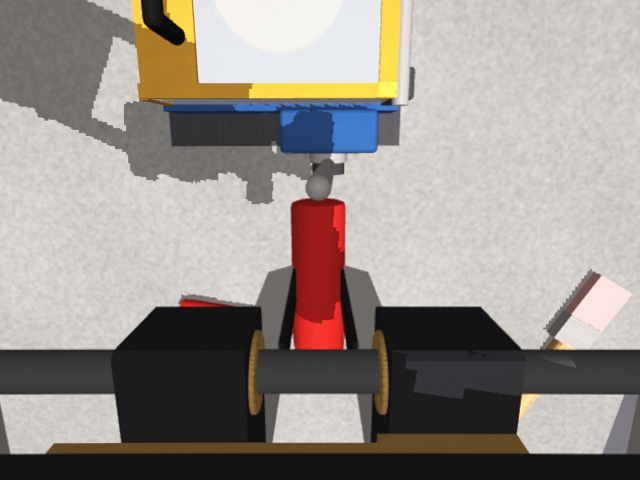

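The bar seems to be held only by the fingertip ends: the opening has dropped to 20 mm and the tool is being pushed upward. I'll ease the lever back to rest and regrip lower.

>>> {"name": "carry_out", "arguments": {"rows": [{"x":0,"y":0.33,"z":0.0,"turn":0,"fingers":2},{"x":0,"y":0.33,"z":-0.03,"turn":0,"fingers":2},{"x":0,"y":0.33,"z":0,"turn":0,"fingers":2},{"x":0,"y":0.33,"z":0.01,"turn":0,"fingers":2},{"x":0,"y":0.33,"z":0.01,"turn":0,"fingers":2},{"x":0,"y":0.33,"z":0.02,"turn":0,"fingers":2},{"x":0,"y":0.33,"z":0.02,"turn":0,"fingers":2},{"x":0,"y":0.33,"z":0.03,"turn":0,"fingers":2}]}}

```text
t: 5.63
tcp_pos: [0.6268, -0.1203, 0.2042]
orientation: [0.65, 0.76, 0.002, 0.003]
contact_force: [2.3, 2.3, 19.6]
opening: 0.0202
grasp_force: 11.6
```

>>> {"name": "carry_out", "arguments": {"rows": [{"x":0,"y":0.33,"z":0.04,"turn":0,"fingers":2},{"x":0,"y":0.33,"z":0.04,"turn":0,"fingers":2},{"x":0,"y":0.33,"z":0.05,"turn":0,"fingers":2},{"x":0,"y":0.33,"z":0.06,"turn":0,"fingers":2},{"x":0,"y":0.33,"z":0.07,"turn":0,"fingers":2},{"x":0,"y":0.33,"z":0.07,"turn":0,"fingers":2},{"x":0,"y":0.33,"z":0.08,"turn":0,"fingers":2},{"x":0,"y":0.33,"z":0.08,"turn":0,"fingers":2}]}}

```text
t: 6.3
tcp_pos: [0.6531, -0.1165, 0.1994]
orientation: [0.65, 0.76, 0.002, 0.003]
contact_force: [0.6, -0.3, 17.4]
opening: 0.0203
grasp_force: 11.5
```

>>> {"name": "carry_out", "arguments": {"rows": [{"x":0,"y":0,"z":0,"turn":0,"fingers":4.5},{"x":0,"y":0,"z":0,"turn":0,"fingers":4.5},{"x":0,"y":0,"z":0,"turn":0,"fingers":4.5},{"x":0,"y":0,"z":0,"turn":0,"fingers":4.5}]}}

```text
t: 6.63
tcp_pos: [0.6515, -0.1162, 0.1953]
orientation: [0.65, 0.76, -0.0, -0.0]
contact_force: [0.0, 0.1, 1.1]
opening: 0.0431
grasp_force: 0.0
```

```bash
python3 - <<'E'
from h import *
p=[.5402,.0588,.155]; o=robot.get_obs(); print(tool(lever(0),p)[0],o['tcp_pos'],o['contact_force'])
im=robot.snapshot('scene')[:,:,::-1]; a=cv2.resize(im[150:300,150:350],(800,600),interpolation=3)
c=robot.camera_params('scene')
for q in [o['tcp_pos'],M(p,lever(0)+[0,.0375,0])[0],M(p,lever(0)-[0,.0375,0])[0]]:
    u=(proj(q,c)[0]-150)*4; cv2.circle(a,(int(u[0]),int(u[1])),4,(0,255,0),1)
cv2.imwrite('pics/s4.png',a)
E
```

```text
[ 0.00932483  0.10617764 -0.0090435 ] [ 0.65148986 -0.11621073  0.19531806] [0.01071714 0.06651101 1.12505253]
```

View pics/s4.png

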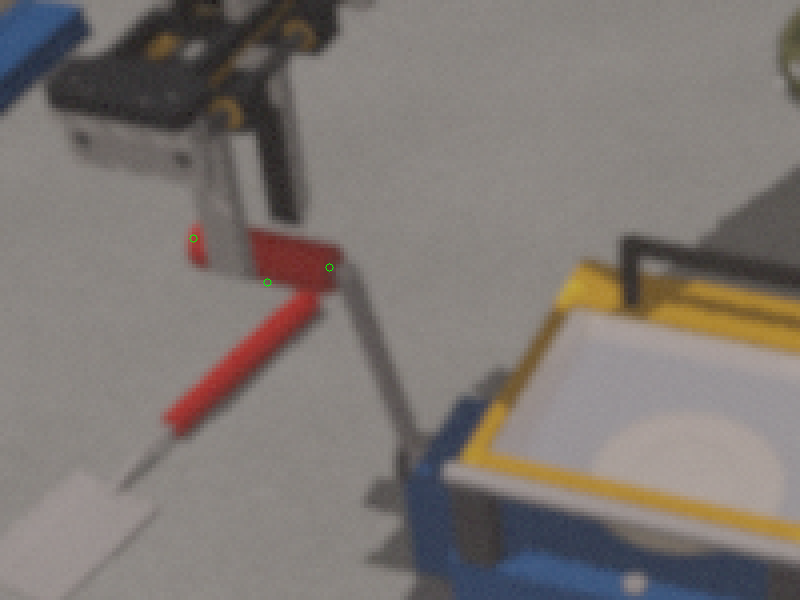

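The two fingertips show at (235,275) and (288,220), midpoint about (261,247), while the reported TCP projects to (267,282). The real tips are therefore about 25 mm higher than reported, so I'll go down 2.3 cm and close.

>>> {"name": "carry_out", "arguments": {"rows": [{"x":0,"y":0.1,"z":0.8,"turn":0,"fingers":4.5},{"x":0,"y":0,"z":0.8,"turn":0,"fingers":4.5},{"x":0,"y":0,"z":0.7,"turn":0,"fingers":4.5},{"x":0,"y":0,"z":0,"turn":0,"fingers":1.5},{"x":0,"y":0,"z":0,"turn":0,"fingers":1.5},{"x":0,"y":0,"z":0,"turn":0,"fingers":1.5},{"x":0,"y":0,"z":0,"turn":0,"fingers":1.5},{"x":0,"y":0,"z":0,"turn":0,"fingers":1.5}], "newtons": 30}}

```text
t: 7.35
tcp_pos: [0.653, -0.116, 0.1727]
orientation: [0.65, 0.76, -0.0, -0.0]
contact_force: [-2.3, -0.8, -1.0]
opening: 0.0251
grasp_force: 30.0
```

```bash
python3 - <<'E'
from h import *
p=[.5402,.0588,.155]; o=robot.get_obs(); print(tool(lever(0),p)[0],o['tcp_pos'],o['contact_force'],o['opening'],o['grasp_force'])
c=robot.camera_params('scene'); t=np.array([.6515,-.1162,.1953])
for d in(0,.01,.02,.03):print(d,(proj(t+[0,0,d],c)[0]-150)*4)
E
```

```text
[ 0.01509919 -0.04614552 -2.26611898] [ 0.65300035 -0.11603296  0.1727461 ] [-2.34976958 -0.769527   -1.02539002] 0.025133638657087492 29.998965561389923
0 [267.5394911  282.05217277]
0.01 [264.55229311 266.08287538]
0.02 [261.52788962 249.88451531]
0.03 [258.46573459 233.45281436]
```

>>> {"name": "carry_out", "arguments": {"rows": [{"x":0,"y":-0.65,"z":-0.16,"turn":0,"fingers":1.5},{"x":0,"y":-0.66,"z":-0.14,"turn":0,"fingers":1.5},{"x":0,"y":-0.67,"z":-0.11,"turn":0,"fingers":1.5},{"x":0,"y":-0.67,"z":-0.08,"turn":0,"fingers":1.5},{"x":0,"y":-0.67,"z":-0.05,"turn":0,"fingers":1.5},{"x":0,"y":-0.67,"z":-0.03,"turn":0,"fingers":1.5},{"x":0,"y":-0.67,"z":-0.01,"turn":0,"fingers":1.5},{"x":0,"y":-0.67,"z":0.03,"turn":0,"fingers":1.5}]}}

```text
t: 8.02
tcp_pos: [0.6019, -0.124, 0.1803]
orientation: [0.65, 0.76, 0.002, 0.003]
contact_force: [8.6, 2.1, 7.1]
opening: 0.0251
grasp_force: 30.0
```

```bash
cat >> h.py <<'E'
def st(p,dz=.0227):
    o=robot.get_obs(); q=np.array(p[:2]); w=o['tcp_pos']+[0,0,robot.hold_point_z+dz]
    t=p[2]; d=w[:2]-q; mx=d[0]*np.cos(t)+d[1]*np.sin(t); my=-d[0]*np.sin(t)+d[1]*np.cos(t)
    a=.2618-np.arctan2(mx-.04,w[2]-.05); r=np.hypot(mx-.04,w[2]-.05)
    print('m',mx.round(4),my.round(4),w[2].round(4),'lever',a.round(3),'r',r.round(4),'op',o['opening'].round(4),'g',o['grasp_force'].round(1),'F',o['contact_force'].round(1),'t',o['t'])
E
python3 -c "
from h import *
st([.5402,.0588,.155])"
```

```text
Traceback (most recent call last):
  File "h.py", line 23, in st
    print('m',mx.round(4),my.round(4),w[2].round(4),'lever',a.round(3),'r',r.round(4),'op',o['opening'].round(4),'g',o['grasp_force'].round(1),'F',o['contact_force'].round(1),'t',o['t'])
                                                                                           ^^^^^^^^^^^^^^^^^^
AttributeError: 'float' object has no attribute 'round'
```

>>> {"name": "carry_out", "arguments": {"rows": [{"x":0,"y":-0.67,"z":0.05,"turn":0,"fingers":1.5},{"x":0,"y":-0.67,"z":0.07,"turn":0,"fingers":1.5},{"x":0,"y":-0.67,"z":0.11,"turn":0,"fingers":1.5},{"x":0,"y":-0.66,"z":0.13,"turn":0,"fingers":1.5},{"x":0,"y":-0.65,"z":0.15,"turn":0,"fingers":1.5},{"x":0,"y":-0.65,"z":0.18,"turn":0,"fingers":1.5},{"x":0,"y":-0.64,"z":0.21,"turn":0,"fingers":1.5},{"x":0,"y":-0.63,"z":0.23,"turn":0,"fingers":1.5}]}}

```text
t: 8.68
tcp_pos: [0.5501, -0.132, 0.1686]
orientation: [0.65, 0.76, 0.002, 0.003]
contact_force: [7.4, 3.8, 5.2]
opening: 0.0251
grasp_force: 30.0
```

```bash
sed -i "s/o\['opening'\].round(4)/round(o['opening'],4)/;s/o\['grasp_force'\].round(1)/round(o['grasp_force'],1)/" h.py
python3 -c "
from h import *
st([.5402,.0588,.155])"
```

```text
m -0.0196 -0.1901 0.2101 lever 0.618 r 0.1709 op 0.0251 g 30.0 F [7.4 3.8 5.2] t 8.6833
```

>>> {"name": "carry_out", "arguments": {"rows": [{"x":0,"y":-0.62,"z":0.26,"turn":0,"fingers":1.5},{"x":0,"y":-0.62,"z":0.28,"turn":0,"fingers":1.5},{"x":0,"y":-0.59,"z":0.3,"turn":0,"fingers":1.5},{"x":0,"y":-0.59,"z":0.33,"turn":0,"fingers":1.5},{"x":0,"y":-0.58,"z":0.35,"turn":0,"fingers":1.5},{"x":0,"y":-0.56,"z":0.38,"turn":0,"fingers":1.5},{"x":0,"y":-0.54,"z":0.39,"turn":0,"fingers":1.5},{"x":0,"y":-0.53,"z":0.42,"turn":0,"fingers":1.5}]}}

```text
t: 9.35
tcp_pos: [0.5047, -0.1393, 0.1414]
orientation: [0.65, 0.76, 0.002, 0.003]
contact_force: [7.9, 4.5, 4.9]
opening: 0.0254
grasp_force: 30.0
```

```bash
python3 -c "
from h import *
st([.5402,.0588,.155])"
```

```text
m -0.0657 -0.1903 0.1829 lever 0.934 r 0.1698 op 0.0254 g 30.0 F [7.9 4.5 4.9] t 9.35
```

>>> {"name": "carry_out", "arguments": {"rows": [{"x":0,"y":-0.25,"z":0.2,"turn":0,"fingers":1.5},{"x":0,"y":-0.2,"z":0.16,"turn":0,"fingers":1.5},{"x":0,"y":0,"z":0,"turn":0,"fingers":1.5}]}}

```text
t: 9.6
tcp_pos: [0.5015, -0.1399, 0.1386]
orientation: [0.65, 0.76, 0.003, 0.004]
contact_force: [14.9, 6.3, 8.4]
opening: 0.0254
grasp_force: 30.0
```

```bash
python3 -c "
from h import *
st([.5402,.0588,.155])"
```

```text
m -0.0689 -0.1903 0.1801 lever 0.959 r 0.1697 op 0.0254 g 30.0 F [14.9  6.3  8.4] t 9.6
```

>>> {"name": "carry_out", "arguments": {"rows": [{"x":0,"y":-0.15,"z":0.12,"turn":0,"fingers":1.5},{"x":0,"y":-0.15,"z":0.12,"turn":0,"fingers":1.5},{"x":0,"y":0,"z":0,"turn":0,"fingers":1.5},{"x":0,"y":0,"z":0,"turn":0,"fingers":1.5}]}}

```text
t: 9.93
tcp_pos: [0.5005, -0.1401, 0.1376]
orientation: [0.65, 0.76, 0.004, 0.006]
contact_force: [22.7, 10.2, 14.6]
opening: 0.0253
grasp_force: 30.0
```

```bash
python3 -c "
from h import *
st([.5402,.0588,.155])"
```

```text
m -0.07 -0.1904 0.1791 lever 0.967 r 0.1696 op 0.0253 g 30.0 F [22.7 10.2 14.6] t 9.9333
```

The lever is on its stop: force rises to 27 N with almost no further travel. Now I'll ease it back at about 4 cm/s.

>>> {"name": "carry_out", "arguments": {"rows": [{"x":0,"y":0.25,"z":-0.2,"turn":0,"fingers":1.5},{"x":0,"y":0.25,"z":-0.2,"turn":0,"fingers":1.5},{"x":0,"y":0.25,"z":-0.2,"turn":0,"fingers":1.5},{"x":0,"y":0.26,"z":-0.21,"turn":0,"fingers":1.5},{"x":0,"y":0.27,"z":-0.21,"turn":0,"fingers":1.5},{"x":0,"y":0.27,"z":-0.2,"turn":0,"fingers":1.5},{"x":0,"y":0.27,"z":-0.19,"turn":0,"fingers":1.5},{"x":0,"y":0.28,"z":-0.19,"turn":0,"fingers":1.5}]}}

```text
t: 10.6
tcp_pos: [0.5164, -0.1373, 0.1493]
orientation: [0.65, 0.76, -0.0, -0.0]
contact_force: [2.1, -0.4, -0.8]
opening: 0.0251
grasp_force: 30.0
```

>>> {"name": "carry_out", "arguments": {"rows": [{"x":0,"y":0.28,"z":-0.19,"turn":0,"fingers":1.5},{"x":0,"y":0.29,"z":-0.18,"turn":0,"fingers":1.5},{"x":0,"y":0.29,"z":-0.18,"turn":0,"fingers":1.5},{"x":0,"y":0.29,"z":-0.17,"turn":0,"fingers":1.5},{"x":0,"y":0.3,"z":-0.16,"turn":0,"fingers":1.5},{"x":0,"y":0.3,"z":-0.16,"turn":0,"fingers":1.5},{"x":0,"y":0.3,"z":-0.15,"turn":0,"fingers":1.5},{"x":0,"y":0.31,"z":-0.14,"turn":0,"fingers":1.5}]}}

```text
t: 11.27
tcp_pos: [0.5399, -0.1339, 0.1631]
orientation: [0.65, 0.76, -0.0, 0.0]
contact_force: [3.6, -2.0, -3.8]
opening: 0.0254
grasp_force: 30.0
```

```bash
python3 -c "
from h import *
st([.5402,.0588,.155])
p=[.5402,.0588,.155]
for a in np.arange(.7,-.01,-.1): print(round(a,2),((lever(a)-lever(0))*100).round(2)[[0,2]], end=' ')"
```

```text
m -0.0301 -0.1904 0.2046 lever 0.687 r 0.1698 op 0.0254 g 30.0 F [ 3.6 -2.  -3.8] t 11.2667
0.7 [-11.61  -1.03] 0.6 [-10.04  -0.38] 0.5 [-8.41  0.1 ] 0.4 [-6.74  0.42] 0.3 [-5.05  0.57] 0.2 [-3.35  0.55] 0.1 [-1.66  0.36] 0.0 [-0.  0.]
```

>>> {"name": "carry_out", "arguments": {"rows": [{"x":0,"y":0.34,"z":-0.14,"turn":0,"fingers":1.5},{"x":0,"y":0.34,"z":-0.14,"turn":0,"fingers":1.5},{"x":0,"y":0.34,"z":-0.14,"turn":0,"fingers":1.5},{"x":0,"y":0.34,"z":-0.13,"turn":0,"fingers":1.5},{"x":0,"y":0.41,"z":-0.12,"turn":0,"fingers":1.5},{"x":0,"y":0.41,"z":-0.12,"turn":0,"fingers":1.5},{"x":0,"y":0.41,"z":-0.12,"turn":0,"fingers":1.5},{"x":0,"y":0.41,"z":-0.11,"turn":0,"fingers":1.5}]}}

```text
t: 11.93
tcp_pos: [0.5696, -0.1291, 0.1733]
orientation: [0.65, 0.76, -0.0, -0.0]
contact_force: [1.5, -2.3, -3.6]
opening: 0.0251
grasp_force: 30.0
```

>>> {"name": "carry_out", "arguments": {"rows": [{"x":0,"y":0.42,"z":-0.08,"turn":0,"fingers":1.5},{"x":0,"y":0.42,"z":-0.08,"turn":0,"fingers":1.5},{"x":0,"y":0.42,"z":-0.08,"turn":0,"fingers":1.5},{"x":0,"y":0.42,"z":-0.07,"turn":0,"fingers":1.5},{"x":0,"y":0.42,"z":-0.05,"turn":0,"fingers":1.5},{"x":0,"y":0.42,"z":-0.04,"turn":0,"fingers":1.5},{"x":0,"y":0.42,"z":-0.03,"turn":0,"fingers":1.5},{"x":0,"y":0.42,"z":-0.03,"turn":0,"fingers":1.5}]}}

```text
t: 12.6
tcp_pos: [0.6029, -0.1238, 0.1779]
orientation: [0.65, 0.76, 0.0, 0.0]
contact_force: [-0.2, -2.5, 5.2]
opening: 0.0256
grasp_force: 30.0
```

```bash
python3 -c "
from h import *
st([.5402,.0588,.155])"
```

```text
m 0.0337 -0.1901 0.2194 lever 0.299 r 0.1695 op 0.0256 g 30.0 F [-0.2 -2.5  5.2] t 12.6
```

>>> {"name": "carry_out", "arguments": {"rows": [{"x":0,"y":0.42,"z":0,"turn":0,"fingers":1.5},{"x":0,"y":0.42,"z":0,"turn":0,"fingers":1.5},{"x":0,"y":0.42,"z":0,"turn":0,"fingers":1.5},{"x":0,"y":0.42,"z":0.02,"turn":0,"fingers":1.5},{"x":0,"y":0.42,"z":0.03,"turn":0,"fingers":1.5},{"x":0,"y":0.42,"z":0.05,"turn":0,"fingers":1.5},{"x":0,"y":0.42,"z":0.05,"turn":0,"fingers":1.5},{"x":0,"y":0.42,"z":0.06,"turn":0,"fingers":1.5}]}}

```text
t: 13.27
tcp_pos: [0.636, -0.1186, 0.1756]
orientation: [0.65, 0.76, -0.0, -0.0]
contact_force: [-1.7, -1.9, 1.0]
opening: 0.0252
grasp_force: 30.0
```

>>> {"name": "carry_out", "arguments": {"rows": [{"x":0,"y":0.28,"z":0.05,"turn":0,"fingers":1.5},{"x":0,"y":0.28,"z":0.06,"turn":0,"fingers":1.5},{"x":0,"y":0.28,"z":0.06,"turn":0,"fingers":1.5},{"x":0,"y":0.28,"z":0.06,"turn":0,"fingers":1.5},{"x":0,"y":0.2,"z":0.05,"turn":0,"fingers":1.5},{"x":0,"y":0.2,"z":0.05,"turn":0,"fingers":1.5},{"x":0,"y":0.15,"z":0.04,"turn":0,"fingers":1.5},{"x":0,"y":0,"z":0,"turn":0,"fingers":1.5}]}}

```text
t: 13.93
tcp_pos: [0.6523, -0.1161, 0.1718]
orientation: [0.65, 0.76, 0.0, -0.0]
contact_force: [-0.2, -1.2, 1.0]
opening: 0.0252
grasp_force: 30.0
```

```bash
python3 -c "
from h import *
st([.5402,.0588,.155])"
```

```text
m 0.0838 -0.1901 0.2133 lever -0.0 r 0.1691 op 0.0252 g 30.0 F [-0.2 -1.2  1. ] t 13.9333
```

>>> {"name": "carry_out", "arguments": {"rows": [{"x":0,"y":0.15,"z":0.03,"turn":0,"fingers":1.5},{"x":0,"y":0.15,"z":0.03,"turn":0,"fingers":1.5},{"x":0,"y":0,"z":0,"turn":0,"fingers":1.5}]}}

```text
t: 14.18
tcp_pos: [0.6541, -0.1158, 0.1714]
orientation: [0.65, 0.76, -0.001, -0.001]
contact_force: [-11.3, -2.4, 5.5]
opening: 0.0253
grasp_force: 30.0
```

```bash
python3 -c "
from h import *
st([.5402,.0588,.155])"
```

```text
m 0.0856 -0.1901 0.2129 lever -0.011 r 0.1692 op 0.0253 g 30.0 F [-11.3  -2.4   5.5] t 14.1833
```

>>> {"name": "carry_out", "arguments": {"rows": [{"x":0,"y":-0.2,"z":0,"turn":0,"fingers":1.5},{"x":0,"y":0,"z":0,"turn":0,"fingers":4.5},{"x":0,"y":0,"z":0,"turn":0,"fingers":4.5},{"x":0,"y":0,"z":0,"turn":0,"fingers":4.5},{"x":0,"y":0,"z":-0.5,"turn":0,"fingers":4.5},{"x":0,"y":0,"z":-2,"turn":0,"fingers":4.5},{"x":0,"y":0,"z":-3,"turn":0,"fingers":4.5},{"x":0,"y":0,"z":-3,"turn":0,"fingers":4.5}]}}

```text
t: 14.85
tcp_pos: [0.6529, -0.1157, 0.2572]
orientation: [0.65, 0.76, -0.0, -0.001]
contact_force: [-0.4, 0.1, 0.7]
opening: 0.0447
grasp_force: 0.0
```

```bash
python3 -c "
from h import *
p=[.5402,.0588,.155]
st(p);h=handle(0);h[2]-=.0227;print(tool(h,p))"
```

```text
m 0.0844 -0.1898 0.2987 lever 0.085 r 0.2526 op 0.0447 g 0.0 F [-0.4  0.1  0.7] t 14.85
(array([ 18.98424901, -14.90925004,  15.39806302]), np.float64(0.03622677179738787), array([0.47597925, 0.04876529, 0.1035    ]))
```

>>> {"name": "carry_out", "arguments": {"rows": [{"x":0,"y":0,"z":-2,"turn":0,"fingers":5},{"x":2.7,"y":-2.1,"z":0,"turn":0,"fingers":5},{"x":2.7,"y":-2.1,"z":0,"turn":0,"fingers":5},{"x":2.7,"y":-2.1,"z":0,"turn":0,"fingers":5},{"x":2.7,"y":-2.1,"z":0,"turn":0,"fingers":5},{"x":2.7,"y":-2.1,"z":0,"turn":0,"fingers":5},{"x":2.7,"y":-2.1,"z":0,"turn":0,"fingers":5},{"x":2.7,"y":-2.1,"z":0,"turn":0,"fingers":5}]}}

```text
t: 15.52
tcp_pos: [0.4773, 0.049, 0.2767]
orientation: [0.65, 0.76, 0.0, 0.0]
contact_force: [-0.0, -0.1, 1.2]
opening: 0.05
grasp_force: 0.0
```

>>> {"name": "carry_out", "arguments": {"rows": [{"x":0,"y":0,"z":4,"turn":0,"fingers":5},{"x":0,"y":0,"z":3,"turn":0,"fingers":5},{"x":0,"y":0,"z":0,"turn":0,"fingers":5}]}}

```text
t: 15.77
tcp_pos: [0.4764, 0.0484, 0.2021]
orientation: [0.65, 0.76, -0.002, -0.003]
contact_force: [0.0, 0.0, -0.8]
opening: 0.05
grasp_force: 0.0
```

```bash
python3 - <<'E'
from h import *
p=[.5402,.0588,.155]
st(p);h=handle(0);h[2]-=.0227;print(tool(h,p))
c=robot.camera_params('wrist'); cv2.imwrite('pics/w5.png',robot.snapshot('wrist')[:,:,::-1])
print(proj(M(p,[[-.065,.055,.145],[-.065,-.055,.145]]),c).round())
E
```

```text
m -0.0647 -0.0004 0.2436 lever 0.757 r 0.2201 op 0.05 g 0.0 F [ 0.   0.  -0.8] t 15.7667
(array([0.03326606, 0.03070467, 9.86333551]), np.float64(0.07559940175057989), array([0.47597925, 0.04876529, 0.1035    ]))
[[318. 156.]
 [318. 317.]]
```

View pics/w5.png

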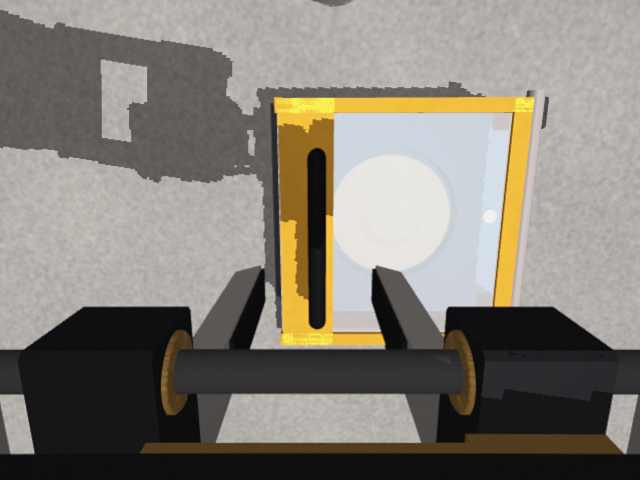

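The bar runs vertically at column 317 (rows 150–328), midway between the fingertips. I'll descend and grip it.

>>> {"name": "carry_out", "arguments": {"rows": [{"x":0,"y":0,"z":3,"turn":0,"fingers":5},{"x":0,"y":0,"z":3,"turn":0,"fingers":5},{"x":0,"y":0,"z":2,"turn":0,"fingers":5},{"x":0,"y":0,"z":1.6,"turn":0,"fingers":5},{"x":0,"y":0,"z":0,"turn":0,"fingers":5}]}}

```text
t: 16.23
tcp_pos: [0.4786, 0.0478, 0.1096]
orientation: [0.65, 0.76, -0.001, -0.001]
contact_force: [-0.5, -0.3, -0.3]
opening: 0.0499
grasp_force: 0.0
```

>>> {"name": "carry_out", "arguments": {"rows": [{"x":0,"y":0,"z":0,"turn":0,"fingers":0.2},{"x":0,"y":0,"z":0,"turn":0,"fingers":0.2},{"x":0,"y":0,"z":0,"turn":0,"fingers":0.2},{"x":0,"y":0,"z":0,"turn":0,"fingers":0.2},{"x":0,"y":0,"z":0,"turn":0,"fingers":0.2},{"x":0,"y":0,"z":0,"turn":0,"fingers":0.2},{"x":0,"y":0,"z":0,"turn":0,"fingers":0.2},{"x":0,"y":0,"z":0,"turn":0,"fingers":0.2}], "newtons": 45}}

```text
t: 16.9
tcp_pos: [0.4752, 0.0474, 0.1108]
orientation: [0.65, 0.76, -0.003, -0.003]
contact_force: [-31.1, -6.6, 24.0]
opening: 0.011
grasp_force: 45.0
```

```bash
python3 - <<'E'
from h import *
p=[.5402,.0588,.155]
st(p)
print([((handle(a)-handle(0))*100).round(2)[[0,2]].tolist() for a in np.arange(0,1.048,1.0472/24)])
E
```

```text
m -0.066 -0.0012 0.1523 lever 1.065 r 0.1473 op 0.011 g 45.0 F [-31.1  -6.6  24. ] t 16.9
[[0.0, 0.0], [0.21, 0.67], [0.45, 1.33], [0.72, 1.98], [1.02, 2.62], [1.34, 3.25], [1.69, 3.86], [2.07, 4.45], [2.47, 5.03], [2.9, 5.59], [3.35, 6.13], [3.83, 6.65], [4.33, 7.15], [4.85, 7.62], [5.38, 8.08], [5.94, 8.51], [6.52, 8.91], [7.11, 9.29], [7.72, 9.64], [8.35, 9.97], [8.98, 10.27], [9.63, 10.54], [10.3, 10.78], [10.97, 10.99], [11.65, 11.17]]
```

>>> {"name": "carry_out", "arguments": {"rows": [{"x":0,"y":-0.2,"z":-0.15,"turn":0,"fingers":0.2},{"x":0,"y":-0.1,"z":-0.1,"turn":0,"fingers":0.2},{"x":0,"y":0,"z":0,"turn":0,"fingers":0.2}]}}

```text
t: 17.15
tcp_pos: [0.4758, 0.0475, 0.1129]
orientation: [0.65, 0.76, 0.0, 0.0]
contact_force: [2.7, 0.3, -6.2]
opening: 0.0108
grasp_force: 45.0
```

```bash
python3 - <<'E'
from h import *
p=[.5402,.0588,.155]
st(p);print(robot.get_obs()['tcp_pos'])
E
```

```text
m -0.0653 -0.0012 0.1544 lever 1.052 r 0.1483 op 0.0108 g 45.0 F [ 2.7  0.3 -6.2] t 17.15
[0.47582084 0.04752564 0.11292081]
```

>>> {"name": "carry_out", "arguments": {"rows": [{"x":0,"y":0,"z":0.15,"turn":0,"fingers":0.2},{"x":0,"y":0,"z":0,"turn":0,"fingers":2.5},{"x":0,"y":0,"z":0,"turn":0,"fingers":2.5},{"x":0,"y":0,"z":0.4,"turn":0,"fingers":2.5},{"x":0,"y":0,"z":0.4,"turn":0,"fingers":2.5},{"x":0,"y":0,"z":0,"turn":0,"fingers":2.5}]}}

```text
t: 17.65
tcp_pos: [0.4753, 0.0476, 0.1025]
orientation: [0.65, 0.76, -0.0, -0.0]
contact_force: [-0.5, 0.6, -0.3]
opening: 0.0251
grasp_force: 0.0
```

>>> {"name": "carry_out", "arguments": {"rows": [{"x":0,"y":0,"z":0,"turn":0,"fingers":0.2},{"x":0,"y":0,"z":0,"turn":0,"fingers":0.2},{"x":0,"y":0,"z":0,"turn":0,"fingers":0.2},{"x":0,"y":0,"z":0,"turn":0,"fingers":0.2}], "newtons": 45}}

```text
t: 17.98
tcp_pos: [0.4752, 0.0475, 0.1034]
orientation: [0.65, 0.76, -0.0, -0.0]
contact_force: [-5.6, -0.7, 2.5]
opening: 0.0105
grasp_force: 45.0
```

```bash
python3 - <<'E'
from h import *
p=[.5402,.0588,.155]
st(p);print(robot.get_obs()['tcp_pos'])
E
```

```text
m -0.066 -0.0012 0.1449 lever 1.102 r 0.1422 op 0.0105 g 45.0 F [-5.6 -0.7  2.5] t 17.9833
[0.47521281 0.04747502 0.103356  ]
```

>>> {"name": "carry_out", "arguments": {"rows": [{"x":0,"y":0.21,"z":-0.67,"turn":0,"fingers":0.2},{"x":0,"y":0.24,"z":-0.66,"turn":0,"fingers":0.2},{"x":0,"y":0.27,"z":-0.65,"turn":0,"fingers":0.2},{"x":0,"y":0.3,"z":-0.64,"turn":0,"fingers":0.2},{"x":0,"y":0.32,"z":-0.63,"turn":0,"fingers":0.2},{"x":0,"y":0.35,"z":-0.61,"turn":0,"fingers":0.2},{"x":0,"y":0.38,"z":-0.59,"turn":0,"fingers":0.2},{"x":0,"y":0.4,"z":-0.58,"turn":0,"fingers":0.2}]}}

```text
t: 18.65
tcp_pos: [0.4989, 0.0512, 0.1543]
orientation: [0.65, 0.76, -0.001, -0.001]
contact_force: [-13.3, -1.9, 1.7]
opening: 0.0107
grasp_force: 45.0
```

```bash
cat >> h.py <<'E'
def cv(p,dz=.0227):
    o=robot.get_obs(); w=o['tcp_pos']+[0,0,robot.hold_point_z+dz]; t=p[2]; d=w[:2]-np.array(p[:2])
    mx=d[0]*np.cos(t)+d[1]*np.sin(t); b=np.arctan2(w[2]-.1,.09-mx)
    a=b-np.arctan2(.045,.155); print('m',round(mx,4),round(w[2],4),'cover',np.degrees(a).round(1),'r',np.hypot(w[2]-.1,.09-mx).round(4),round(o['opening'],4),round(o['grasp_force'],1),o['contact_force'].round(1),o['t'])
    return (handle(1.0472)-[mx,0,w[2]])*100
E
python3 -c "
from h import *
print(cv([.5402,.0588,.155]))"
```

```text
m -0.042 0.1958 cover 19.8 r 0.1631 0.0107 45.0 [-13.3  -1.9   1.7] 18.65
[9.3494182  0.         6.09355787]
```

>>> {"name": "carry_out", "arguments": {"rows": [{"x":0,"y":0.41,"z":-0.56,"turn":0,"fingers":0.2},{"x":0,"y":0.44,"z":-0.54,"turn":0,"fingers":0.2},{"x":0,"y":0.48,"z":-0.52,"turn":0,"fingers":0.2},{"x":0,"y":0.5,"z":-0.5,"turn":0,"fingers":0.2},{"x":0,"y":0.52,"z":-0.47,"turn":0,"fingers":0.2},{"x":0,"y":0.53,"z":-0.46,"turn":0,"fingers":0.2},{"x":0,"y":0.56,"z":-0.43,"turn":0,"fingers":0.2},{"x":0,"y":0.58,"z":-0.4,"turn":0,"fingers":0.2}]}}

```text
t: 19.32
tcp_pos: [0.5388, 0.0576, 0.1954]
orientation: [0.65, 0.76, -0.001, -0.001]
contact_force: [-21.7, -2.8, 20.9]
opening: 0.0109
grasp_force: 45.0
```

```bash
python3 -c "
from h import *
print(cv([.5402,.0588,.155]))"
```

```text
m -0.0015 0.2369 cover 40.0 r 0.1646 0.0109 45.0 [-21.7  -2.8  20.9] 19.3167
[5.30042248 0.         1.98713811]
```

>>> {"name": "carry_out", "arguments": {"rows": [{"x":0,"y":0.54,"z":-0.62,"turn":0,"fingers":0.2},{"x":0,"y":0.72,"z":-0.42,"turn":0,"fingers":0.2},{"x":0,"y":0.63,"z":-0.33,"turn":0,"fingers":0.2},{"x":0,"y":0.64,"z":-0.3,"turn":0,"fingers":0.2}]}}

```text
t: 19.65
tcp_pos: [0.5648, 0.0617, 0.211]
orientation: [0.65, 0.76, 0.0, -0.0]
contact_force: [-8.1, -0.1, 5.9]
opening: 0.011
grasp_force: 45.0
```

```bash
python3 -c "
from h import *
print(cv([.5402,.0588,.155]),cv([.5402,.0588,.155],.0188))"
```

```text
m 0.0248 0.2525 cover 50.7 r 0.1659 0.011 45.0 [-8.1 -0.1  5.9] 19.65
m 0.0248 0.2486 cover 50.1 r 0.1623 0.011 45.0 [-8.1 -0.1  5.9] 19.65
[2.66961685 0.         0.42077921] [2.66961685 0.         0.81077921]
```

Forces are low. I'll finish the last 10 degrees.

>>> {"name": "carry_out", "arguments": {"rows": [{"x":0,"y":0.64,"z":-0.27,"turn":0,"fingers":0.2},{"x":0,"y":0.66,"z":-0.24,"turn":0,"fingers":0.2},{"x":0,"y":0.67,"z":-0.21,"turn":0,"fingers":0.2},{"x":0,"y":0.67,"z":-0.17,"turn":0,"fingers":0.2},{"x":0,"y":0,"z":0,"turn":0,"fingers":0.2},{"x":0,"y":0,"z":0,"turn":0,"fingers":0.2}]}}

```text
t: 20.15
tcp_pos: [0.5915, 0.0656, 0.2203]
orientation: [0.65, 0.76, 0.001, 0.001]
contact_force: [-5.0, -1.2, 8.1]
opening: 0.0108
grasp_force: 45.0
```

```bash
python3 - <<'E'
from h import *
p=[.5402,.0588,.155]
print(cv(p),cv(p,.0188))
im=robot.snapshot('scene')[:,:,::-1]; c=robot.camera_params('scene')
a=cv2.resize(im[150:330,200:440],(800,600),interpolation=3)
# cover sheet top outline: corners in hinge frame (forward u from hinge, 0 height), at angles 55,60,65
for deg,col in((55,(255,0,0)),(60,(0,255,0)),(65,(0,0,255))):
    t=np.radians(deg); h=handle(t)
    for s in(-.055,.055):
        u=(proj(M(p,h+[0,s,0]),c)[0]-[200,150])*3.333; cv2.circle(a,(int(u[0]),int(u[1])),5,col,1)
    f=np.array([.09-.185*np.cos(t),0,.1+.185*np.sin(t)])
    P=[(proj(M(p,f+[0,s,0]),c)[0]-[200,150])*3.333 for s in(-.095,.095)]
    cv2.line(a,tuple(P[0].astype(int)),tuple(P[1].astype(int)),col,1)
cv2.imwrite('pics/s6.png',a)
E
```

```text
m 0.0518 0.2618 cover 60.5 r 0.1662 0.0108 45.0 [-5.  -1.2  8.1] 20.15
m 0.0518 0.2579 cover 60.2 r 0.1624 0.0108 45.0 [-5.  -1.2  8.1] 20.15
[-0.02864579  0.         -0.50380733] [-0.02864579  0.         -0.11380733]
```

View pics/s6.png

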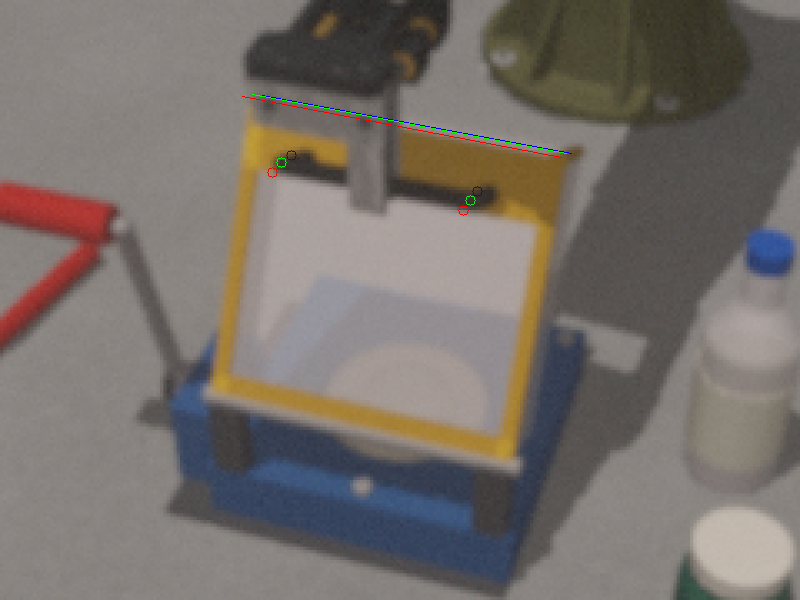

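The picture shows the cover's bar from about (287,158) to (490,195), near the 60° marks. The lever is back at rest, the rosette is in its mould, and the bottle and jar have not been touched. The arm geometry gives about 60.2°, so I'm handing in.

```bash
python3 -c "
from cell import robot
print(robot.job_done())"
```

```text
the job is handed in; nothing more can be done
None
```

The job is handed in at about 20 s: the lever was pulled to its stop and eased back to rest, after one partial pull to about 0.3 rad that I also eased back to regrip. The arm is holding the cover at about 60° by my estimate, with the rosette in its mould and the bottle, jar and scraper not touched.

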